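# Match the kiln-load lids to their jars

## Robot

A 7-joint arm with a two-finger parallel gripper is mounted at the origin on the work surface. World frame = base frame: x ahead of the robot, y to its left, z up, the work surface at z = 0. Lengths are in m, angles in rad, forces in N, time in s.
With the tool pointing down it reaches from about 0.425 to 0.95 m from the base axis. Payload 4.7 kg.
Tool frame: the origin (TCP) lies between the finger pads; the fingertips stand 22 mm ahead of it and the grasp point (between the pads) lies 3 mm ahead of it; z points along the fingers, y is the line along which they close (so a half turn about z gives the same grasp; the last joint's range is limited). The gripper opens to 87 mm and grips with 3 to 60 N. Pads are 19 mm wide; open, the fingers measure 117 mm over their backs; the gripper's body (75 mm by 190 mm) begins 51 mm behind the grasp point.
Start: joints at [-1.169, 0.469, -0.049, 1.532, 0.024, 1.141, -0.082], TCP at [0.282, 0.613, 0.245] pointing down, gripper open.
Joint ranges: [-2.59, 2.59], [-0.33, 1.99], [-1.39, 1.29], [0.1, 2.45], [-1.04, 4.18], [0.21, 1.99], [-2.66, 2.66]. Speed limits (rad/s): [2.57, 2.57, 3.14, 3.14, 3.14, 3.14, 3.14].

## Interface

Orientations are given as a 3x3 rotation matrix whose columns are the frame's x, y, z axes.
In Python, from plant import telemetry, cams, order gives the robot as it stands.
- The arm moves only by the shell command python3 -m creep 'ROWS' [OPENING] [FORCE]. ROWS is text: rows parted by semicolons, each of 6 numbers parted by spaces: the shift along the tool's x, y, z in units of 0.025 m (1.0 is 0.025 m), then the turn, a rotation vector about the tool's x, y, z in units of 0.1 rad (1.0 is 0.1 rad). A call has 1 to 12 rows; each row shifts and turns the commanded pose from where the row before left it, along the tool's axes as they then stand; what a row does not reach is not made up. A row lasts 1/8 s, in which the tool goes at most 62.5 mm and 10.7 degrees, less where a joint would pass 70% of its speed; a pose out of reach is approached as far as the arm can. A call with a number of a shift or a turn outside -1 to 1 is refused whole. A call with a gripper value outside its range is refused whole. OPENING is the opening, from -1 (shut) to 1 (fully open), set as the call begins (- or left out, the last holds). The fingers move at their own pace and stop on an object; FORCE is the grip in N (left out, the last holds). Time passes only in rows, so rows that do not move let the fingers close. It gives the time, the measured TCP pose, the force, the opening and the grip force at its end, in the units of the state.
- telemetry.state(): the state, without advancing time (a new reading comes with each control period).
- cams.camera(name): name is "scene" or "top" or "wrist"; returns a dict with "color" (420x560x3 uint8, red, green, blue), "intrinsics" (3x3 intrinsics, pixels), "world_to_cam" (4x4, takes a point from world to camera coordinates); the wrist camera has in their place "mount" (4x4, takes a point from camera to tool coordinates, whose origin is the TCP and whose axes are the flange's). Camera axes: x right, y up, looking along -z (the intrinsics and any distortion apply to the point x, -y, -z); pixel columns grow to the right and rows downward; lengths in m; the calibration is good to about 2 mm. A picture is of the moment at which its call begins: read the wrist's pose just before it. There is no depth.
- order.job_done(): hands the job in; it is judged then, once.
The state is a dict: "t": time; "joint_pos": joint angles; "dq": joint speeds; "joint_efforts": joint torques, N m; "tcp_pos": TCP position; "tool_rot": TCP orientation; "contact_force": force on the tool from outside, world axes, zero at the start; "ft_torque": the same for the moment, N m; "width": finger opening in m; "grasp_force": force on a finger pad.
Only numpy, scipy, OpenCV 4.12 (cv2) and the standard library are available. Lean on these libraries where they do the work, as an engineer would, in place of code of your own. Each camera call takes 0.05 s, during which the arm holds its last target. There are 200 camera calls.

## Task

The lids of three jars got mixed up when the kiln was unloaded. Put each lid (charcoal, terracotta, celadon green) on the jar of its own glaze, setting it down gently so that it sits level and fully home in the jar's mouth. Leave the jars, the other pots and the blue spare lid standing where they are.

Things in the scene. Friction and masses are not known exactly. Their poses are not given: they have to be found in the camera images.
- jar_charcoal: Charcoal-black ribbed upright stoneware jar, cylinder 92 mm across (94 mm over the ribs), 105 mm tall, wall 7 mm, open mouth 78 mm across. Starts wearing the celadon lid (wrong). Origin: centre of its underside; z axis up. About 420 g, loose.
- jar_terracotta: Unglazed orange-brown terracotta ribbed upright stoneware jar, cylinder 92 mm across (94 mm over the ribs), 85 mm tall, wall 7 mm, open mouth 78 mm across. Starts open. Origin: centre of its underside; z axis up. About 420 g, loose.
- jar_celadon: Pale grey-green (celadon) ribbed upright stoneware jar, cylinder 92 mm across (94 mm over the ribs), 70 mm tall, wall 7 mm, open mouth 78 mm across. Starts open. Origin: centre of its underside; z axis up. About 420 g, loose.
- lid_charcoal: Charcoal-black lid, 48 mm tall: underneath a boss 66 mm across, 10 mm high, loose in a jar's 78 mm mouth; then a disc 96 mm across, from 10 to 20 mm height; on top a knob 24 mm across, from 20 to 48 mm, to grip. Origin: centre of the boss's underside; z up through the knob. Seated, the origin lies 10 mm below the jar's rim. 170 g. Starts the right way up on the table.
- lid_terracotta: Unglazed orange-brown terracotta lid, 48 mm tall: underneath a boss 66 mm across, 10 mm high, loose in a jar's 78 mm mouth; then a disc 96 mm across, from 10 to 20 mm height; on top a knob 24 mm across, from 20 to 48 mm, to grip. Origin: centre of the boss's underside; z up through the knob. Seated, the origin lies 10 mm below the jar's rim. 170 g. Starts the right way up on the table.
- lid_celadon: Pale grey-green (celadon) lid, 48 mm tall: underneath a boss 66 mm across, 10 mm high, loose in a jar's 78 mm mouth; then a disc 96 mm across, from 10 to 20 mm height; on top a knob 24 mm across, from 20 to 48 mm, to grip. Origin: centre of the boss's underside; z up through the knob. Seated, the origin lies 10 mm below the jar's rim. 170 g. Starts sitting on the charcoal jar.
- spare_lid: Bystander, to be left alone: cobalt-blue lid of the same form (96 mm across, 48 mm tall), whose jar is not here. Origin: centre of its underside, z axis up. Loose on the table.
- vase: Bystander, to be left alone: brown and cream vase, 185 mm tall, belly 92 mm across up to 55 mm height, narrowing to a 34 mm neck at 125 mm; mouth 48 mm. Origin: centre of its underside, z axis up. Loose on the table.
- bud_bottle: Bystander, to be left alone: grey-brown squat bottle, belly 90 mm across, narrowing above 68 mm to a 24 mm neck; 106 mm tall. Origin: centre of its underside, z axis up. Loose on the table.
- tumbler: Bystander, to be left alone: tan handleless cup, 74 mm across, 110 mm tall. Origin: centre of its underside, z axis up. Loose on the table.
- tea_bowl: Bystander, to be left alone: grey tea bowl, 94 mm across the rim, 58 mm tall. Origin: centre of its underside, z axis up. Loose on the table.
- saucers: Bystander, to be left alone: pile of four dark green saucers (one piece), 96 mm across, 39 mm tall. Origin: centre of its underside, z axis up. Loose on the table.

How it is judged:
By the outcome, as a careful person would: the job done as asked, in the order asked, and still so for the second after the job is handed in, with the robot touching nothing.
It also fails if it takes over 64 s, if anything falls off the work surface, if the arm or the gripper's body presses on something with over 40 N, if the wrist force passes 120 N, or if a joint passes its speed limit or range.

## Working session

There is one attempt and no reset: what is moved stays moved. The work goes in short steps, Python scripts to look and compute and a shell command to move; the robot and the scene stay as the last step left them, time stands still between calls to the robot, and variables do not carry over. Pictures are saved under pics/ and viewed, at most 10 in all, crops included, and the job is handed in when it is done.

```bash
mkdir -p pics; python3 - <<'E'
from plant import telemetry,cams
import cv2,numpy as np
print(telemetry.state())
for n in("scene","top"):
    c=cams.camera(n);cv2.imwrite(f"pics/{n}0.png",c["color"][...,::-1]);np.savez(f"pics/{n}0.npz",**c)
    print(n,c["intrinsics"],c["world_to_cam"],c.keys())
E
```

```text
{'t': 0.0, 'joint_pos': array([-1.16892211,  0.46943045, -0.04858234,  1.53371142,  0.024113  ,
        1.14099636, -0.08231218]), 'dq': array([ 0.00069127, -0.00058976,  0.00057867,  0.00080147,  0.00066112,
        0.00073359,  0.00035453]), 'joint_efforts': array([ 1.32283534e-03, -5.07976735e+01, -8.03401018e-02, -2.36151874e+01,
       -6.14139671e-02,  3.81434325e-02,  1.56218839e-04]), 'tcp_pos': array([0.28162596, 0.61281903, 0.24349936]), 'tool_rot': array([[-9.08648615e-01,  4.17560958e-01, -7.35260365e-04],
       [ 4.17561596e-01,  9.08646804e-01, -1.81631831e-03],
       [-9.03316338e-05, -1.95741161e-03, -9.99998080e-01]]), 'contact_force': array([-0.21227968,  0.00555616,  0.13394586]), 'ft_torque': array([-0.01074648, -0.03854995, -0.04250279]), 'grasp_force': 0.0, 'width': 0.08720675392306111}
scene [[521.28970875   0.         282.89080247]
 [  0.         521.28970875 217.78891819]
 [  0.           0.           1.        ]] [[-0.50784644  0.86139344 -0.00966076  0.2428714 ]
 [-0.73614141 -0.4281231   0.52421984  0.33532549]
 [ 0.44742354  0.27333486  0.85152817 -1.66522948]
 [ 0.          0.          0.          1.        ]] dict_keys(['color', 'intrinsics', 'world_to_cam'])
top [[389.59981462   0.         277.087964  ]
 [  0.         389.59981462 208.96409368]
 [  0.           0.           1.        ]] [[ 0.00919668 -0.99968207  0.02347709 -0.01863337]
 [ 0.9983534   0.0105088   0.05639201 -0.50010851]
 [-0.05662079  0.02291982  0.99813264 -1.17154714]
 [ 0.          0.          0.          1.        ]] dict_keys(['color', 'intrinsics', 'world_to_cam'])
```

View pics/scene0.png

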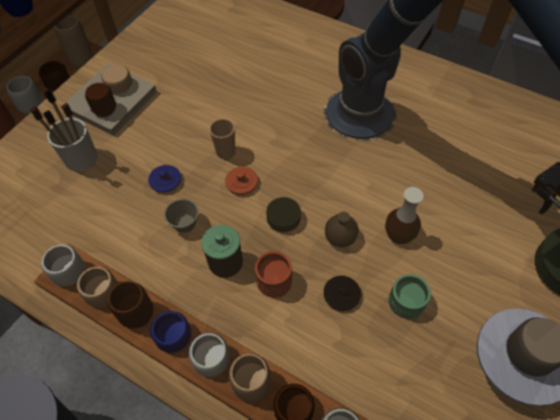

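View pics/top0.png

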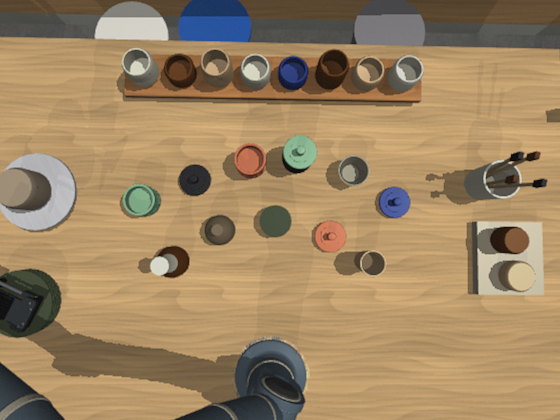

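The pictures show, in the top view: celadon lid on the charcoal jar (300,153), celadon jar (141,200), charcoal lid (195,180), terracotta jar (250,160) and terracotta lid (330,236). The vase (165,263), bottle (220,230), saucers (276,221), tumbler (371,263), bowl (353,170) and blue lid (394,202) stand around them. I'll segment and triangulate next.

```bash
cat > h.py <<'E'
import cv2,numpy as np
def ray(c,uv):
    K=c["intrinsics"];W=c["world_to_cam"];R=W[:3,:3]
    u,v=uv;d=np.array([(u-K[0,2])/K[0,0],-(v-K[1,2])/K[1,1],-1.])
    d=R.T@d;return -R.T@W[:3,3],d/np.linalg.norm(d)
def onplane(c,uv,z):
    o,d=ray(c,uv);return o+d*(z-o[2])/d[2]
def tri(*rays):
    A=sum(np.eye(3)-np.outer(d,d) for o,d in rays);b=sum((np.eye(3)-np.outer(d,d))@o for o,d in rays)
    p=np.linalg.solve(A,b);return p,max(np.linalg.norm((np.eye(3)-np.outer(d,d))@(p-o)) for o,d in rays)
def project(c,p):
    W=c["world_to_cam"];K=c["intrinsics"];q=W[:3,:3]@p+W[:3,3]
    return np.array([K[0,2]+K[0,0]*q[0]/-q[2],K[1,2]+K[1,1]*-q[1]/-q[2]])
def blob(img,uv,lo,hi,r=40):
    """largest blob of HSV range within r px of uv -> contour"""
    m=cv2.inRange(cv2.cvtColor(img,cv2.COLOR_RGB2HSV),lo,hi)
    k=np.zeros_like(m);cv2.circle(k,tuple(int(a) for a in uv),int(r),255,-1);m&=k
    m=cv2.morphologyEx(m,cv2.MORPH_OPEN,np.ones((3,3)))
    cs=cv2.findContours(m,cv2.RETR_EXTERNAL,cv2.CHAIN_APPROX_NONE)[0]
    return max(cs,key=cv2.contourArea) if cs else None
RNG=dict(green=((40,60,50),(90,255,255)),red=((0,130,80),(11,255,255)),dark=((0,0,0),(180,255,48)))
E
python3 - <<'E'
from h import *
C={n:dict(np.load(f"pics/{n}0.npz")) for n in("scene","top")}
T=dict(cel_lid=("green",(222,243),(300,153)),cel_jar=("green",(410,296),(141,200)),red_lid=("red",(241,180),(330,236)),red_jar=("red",(274,274),(250,160)),blk_lid=("dark",(342,293),(195,180)))
for n,(col,s,t) in T.items():
    for v,uv in(("scene",s),("top",t)):
        img=C[v]["color"];b=blob(img,uv,*RNG[col],r=30)
        hsv=cv2.cvtColor(img,cv2.COLOR_RGB2HSV)
        print(n,v,hsv[uv[1],uv[0]],end=" ")
        if b is not None:
            e=cv2.fitEllipse(cv2.convexHull(b));print(np.round(e[0],1),np.round(e[1],1),round(e[2]),cv2.boundingRect(b),cv2.contourArea(b))
for v in C:
    i=C[v]["color"]
    y,x=(150,130) if v=="scene" else (125,100)
    cv2.imwrite(f"pics/{v}z.png",cv2.resize(i[y:y+(190),x:x+(320)],None,fx=2.5,fy=2.5,interpolation=cv2.INTER_CUBIC)[...,::-1])
E
```

```text
cel_lid scene [46 65 51] [220.2 241.7] [33.6 38.2] 81 (202, 225, 38, 34) 961.5
cel_lid top [ 64  60 153] [293.6 150.6] [20. 32.] 17 (283, 136, 21, 30) 391.0
cel_jar scene [ 62  68 108] [409.  294.4] [37.7 42.8] 49 (390, 275, 40, 39) 1026.5
cel_jar top [ 64  62 169] [141.1 200.3] [30.4 36.9] 97 (124, 186, 36, 30) 796.0
red_lid scene [ 11 161  57] [241.1 179.7] [27.1 32.8] 82 (225, 166, 33, 28) 670.0
red_lid top [  8 144 205] [329.7 236.1] [31.1 31.2] 164 (315, 221, 31, 31) 726.5
red_jar scene [  8 172 129] [272.6 268. ] [32.3 37.9] 88 (255, 258, 37, 27) 620.0
red_jar top [  8 146 192] [249.8 160.5] [30.1 33.5] 115 (234, 147, 32, 28) 691.0
blk_lid scene [ 15 119  30] [342.  293.3] [33.5 36.4] 114 (325, 277, 36, 34) 918.5
blk_lid top [120  11  48] [192.6 179.1] [25.5 29.7] 18 (180, 165, 26, 30) 442.5
```

View pics/scenez.png

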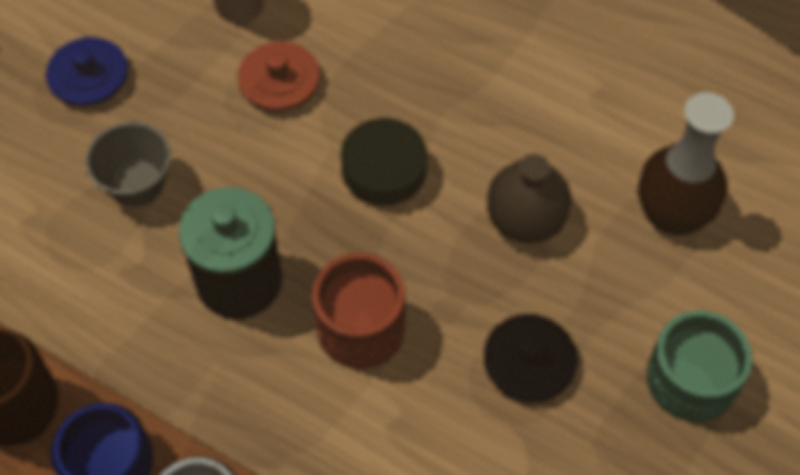

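The crop shows the celadon lid's disc at about scene pixel (221,241), the terracotta jar's mouth at (274,270), the charcoal lid at (342,293), the celadon jar's mouth at (411,292) and the terracotta lid at (241,180). I'll triangulate from both views.

```bash
python3 - <<'E'
from h import *
from plant import cams
C={n:dict(np.load(f"pics/{n}0.npz")) for n in("scene","top")}
RNG["green"]=((40,45,90),(90,255,255));
RT=dict(RNG);RT["dark"]=((0,0,0),(180,255,70))
T=dict(cel_lid=("green",(222,243),(300,153)),cel_jar=("green",(411,292),(141,200)),red_lid=("red",(241,180),(330,236)),red_jar=("red",(274,270),(250,160)),blk_lid=("dark",(342,293),(195,180)))
for n,(col,s,t) in T.items():
    b=blob(C["top"]["color"],t,*RT[col],r=24);e=cv2.fitEllipse(cv2.convexHull(b))
    b2=blob(C["scene"]["color"],s,*RNG[col],r=30);e2=cv2.fitEllipse(cv2.convexHull(b2))
    c2=e2[0] if "lid" in n else s
    p,err=tri(ray(C["top"],e[0]),ray(C["scene"],c2))
    print(n,np.round(e[0]+e[1],1),np.round(p,3),round(err,4))
for n,t,z in(("tumbler",(371,263),.11),("vase",(160,266),.185),("bud",(220,229),.08),("bowl",(353,170),.058),("spare",(394,202),.02),("sauc",(276,221),.039)):print(n,np.round(onplane(C["top"],t,z),3))
w=cams.camera("wrist");print(w["intrinsics"],w["mount"])
E
```

```text
cel_lid [299.5 151.8  33.2  33.4] [ 0.657 -0.074  0.112] 0.0007
cel_jar [140.6 199.8  26.8  32.9] [0.519 0.387 0.058] 0.0022
red_lid [329.7 236.1  31.1  31.2] [ 0.42  -0.174  0.018] 0.0005
red_jar [249.8 160.5  30.1  33.5] [0.639 0.069 0.064] 0.0003
blk_lid [194.4 179.8  30.4  30.6] [0.587 0.239 0.013] 0.0
tumbler [ 0.347 -0.275  0.11 ]
vase [0.341 0.289 0.185]
bud [0.437 0.15  0.08 ]
bowl [ 0.616 -0.237  0.058]
spare [ 0.525 -0.37   0.02 ]
sauc [ 0.463 -0.01   0.039]
[[339.25746443   0.         281.16442674]
 [  0.         339.25746443 213.4536342 ]
 [  0.           0.           1.        ]] [[-3.56593183e-05  9.55553704e-01  2.94817093e-01  8.07151028e-02]
 [ 9.99999973e-01  1.02208821e-04 -2.10322610e-04  3.15039849e-04]
 [-2.31107456e-04  2.94817077e-01 -9.55553681e-01 -1.39884586e-01]
 [ 0.00000000e+00  0.00000000e+00  0.00000000e+00  1.00000000e+00]]
```

```bash
python3 -m creep '-0.9 0.4 0 0 0 0.95;-0.9 0.4 0 0 0 0.95;-0.9 0.4 0 0 0 0.95;-0.9 0.4 0 0 0 0.95;-0.9 0.4 0 0 0 0.95;-0.9 0.4 0 0 0 0.95;-0.9 0.4 0 0 0 0.95;-0.9 0.4 0 0 0 0.95;-0.9 0.4 0 0 0 0.95;-0.9 0.4 0 0 0 0.95;-0.9 0.4 0 0 0 0.95;-0.9 0.4 0 0 0 0.95'
cat >> h.py <<'E'
def shoot(name):
    from plant import telemetry,cams
    s=telemetry.state();w=cams.camera("wrist")
    M=np.eye(4);M[:3,:3]=s["tool_rot"];M[:3,3]=s["tcp_pos"]
    c=dict(color=w["color"],intrinsics=w["intrinsics"],world_to_cam=np.linalg.inv(M@w["mount"]))
    np.savez(f"pics/{name}.npz",**c);cv2.imwrite(f"pics/{name}.png",c["color"][...,::-1])
    print(name,np.round(s["t"],2),np.round(s["tcp_pos"],4),np.round(s["joint_pos"],2));return c
E
python3 -c "
from h import *
shoot('w1')"
```

```text
t: 1.65
tcp_pos: [0.5229, 0.4699, 0.244]
tool_rot: [[0.003, 1.0, -0.001], [1.0, -0.003, -0.001], [-0.001, -0.001, -1.0]]
contact_force: [-0.2, 0.2, 0.1]
width: 0.0872
grasp_force: 0.0
w1 1.65 [0.5229 0.4699 0.244 ] [-0.96  0.52  0.26  1.47 -0.14  1.17 -0.68]
```

View pics/w1.png

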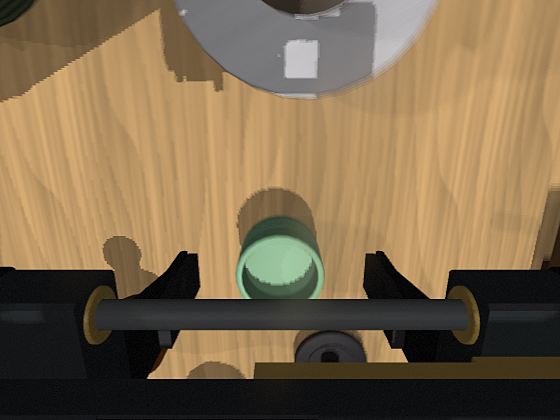

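The wrist view shows the celadon jar's mouth at (280,262) and the charcoal lid at (331,350) partly hidden behind the gripper. Things are seen best once the tool has passed them, so I'll step along -y and take pictures.

```bash
S(){ python3 -c "
from h import *
shoot('$1')"; }
python3 -m creep '-1 0 0 0 0 0;-1 0 0 0 0 0;-0.8 0 0 0 0 0;0 0 0 0 0 0' >/dev/null; S w2
python3 -m creep '-1 0.2 0 0 0 0;-1 0.2 0 0 0 0;-1 0.2 0 0 0 0;0 0 0 0 0 0' >/dev/null; S w3
python3 -m creep '-1 0.5 0 0 0 0;-1 0.5 0 0 0 0;-1 0.5 0 0 0 0;-1 0.5 0 0 0 0;0 0 0 0 0 0' >/dev/null; S w4
python3 -m creep '-1 0.5 0 0 0 0;-1 0.5 0 0 0 0;-1 0.5 0 0 0 0;0 0 0 0 0 0' >/dev/null; S w5
python3 -m creep '-1 0 0 0 0 0;-1 0 0 0 0 0;-1 0 0 0 0 0;-1 0 0 0 0 0;0 0 0 0 0 0' >/dev/null; S w6
python3 -m creep '-1 0 0 0 0 0;-1 0 0 0 0 0;-1 0 0 0 0 0;0 0 0 0 0 0' >/dev/null; S w7
python3 - <<'E'
from h import *
ims=[cv2.resize(cv2.imread(f"pics/w{i}.png"),(266,200)) for i in range(2,8)]
cv2.imwrite("pics/mont.png",np.vstack([np.hstack(ims[:3]),np.hstack(ims[3:])]))
E
```

```text
w2 2.2 [0.5231 0.3992 0.2448] [-0.91  0.45  0.27  1.59 -0.13  1.12 -0.61]
w3 2.75 [0.539  0.3219 0.245 ] [-0.82  0.4   0.29  1.67 -0.12  1.1  -0.5 ]
w4 3.42 [0.5885 0.2243 0.2446] [-0.67  0.4   0.32  1.66 -0.14  1.1  -0.31]
w5 3.98 [0.6254 0.1504 0.2445] [-0.55  0.43  0.34  1.63 -0.15  1.11 -0.17]
w6 4.65 [0.6247 0.0512 0.2446] [-0.42  0.4   0.37  1.67 -0.16  1.1  -0.01]
w7 5.2 [ 0.6251 -0.0237  0.2445] [-0.31  0.4   0.39  1.68 -0.17  1.1   0.12]
```

View pics/mont.png

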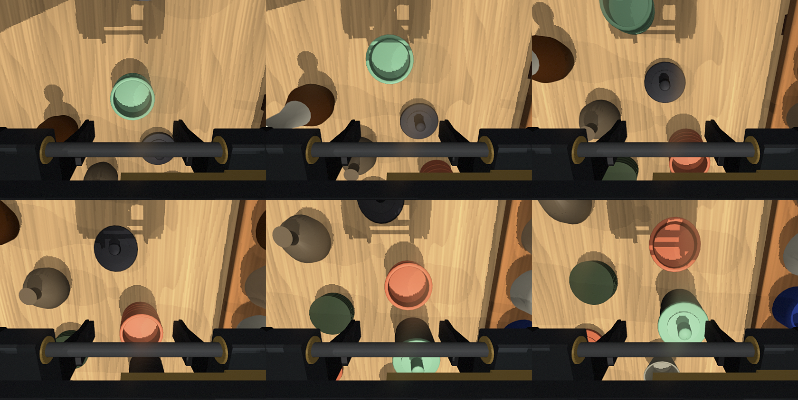

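The montage shows: the celadon jar (w2, w3), charcoal lid (w3, w4, w5), terracotta jar (w6, w7) and the celadon lid at full-res about (320,265) in w7. One more view past the celadon lid, then measure.

```bash
python3 -m creep '-1 0.3 0 0 0 0;-1 0.3 0 0 0 0;-1 0.3 0 0 0 0;0 0 0 0 0 0' >/dev/null; cat > m.py <<'E'
from h import *
def meas(n,col,jar,approx,views,r,show=True):
    """each view: silhouette; x from mid of x-extremes, -y edge (image bottom) triangulated"""
    L=[]
    for v in views:
        c=dict(np.load(f"pics/{v}.npz"));uv=project(c,np.array(approx))
        b=blob(c["color"],uv,*col,r=r)
        if b is None: print(v,uv,"none");continue
        h=cv2.convexHull(b)[:,0];e=cv2.fitEllipse(h)
        bot=h[h[:,1]==h[:,1].max()].mean(0)+[0.5,.5];top=h[h[:,1]==h[:,1].min()].mean(0)
        top=top+[.5,0];mid=np.array([(h[:,0].min()+h[:,0].max()+1)/2,e[0][1]])
        L.append((c,e[0],bot,top,mid))
        print(n,v,"uv",np.round(uv),"ell",np.round(e[0]+e[1],1),"box",cv2.boundingRect(b), "ctr@z",np.round(onplane(c,e[0],approx[2])[:2],4),"mid",np.round(onplane(c,mid,approx[2])[:2],4),"bot/top y",np.round([onplane(c,bot,approx[2])[1],onplane(c,top,approx[2])[1]],4))
    if len(L)>1:
        for k,nm in((1,"ctr"),(2,"bot")):
            p,e=tri(*[ray(l[0],l[k]) for l in L]);print("   tri",nm,np.round(p,4),round(e,4))
E
python3 - <<'E'
from m import *
shoot('w8')
G=((40,40,60),(90,255,255));R=((0,120,60),(12,255,255));D=((100,0,20),(140,90,100))
c=dict(np.load("pics/w5.npz"));h=cv2.cvtColor(c["color"],cv2.COLOR_RGB2HSV)
u=project(c,np.array([.587,.239,.02])).astype(int);print(u,h[u[1]-20:u[1]+21:10,u[0]-20:u[0]+21:10].reshape(-1,3)[::3].tolist())
meas("celjar",G,1,(.519,.387,.07),["w2","w3"],75)
meas("redjar",R,1,(.639,.069,.085),["w6","w7"],75)
meas("cellid",G,0,(.657,-.074,.115),["w7","w8"],85)
meas("blklid",D,0,(.587,.239,.02),["w3","w4","w5"],55)
E
```

```text
w8 5.75 [ 0.6481 -0.0986  0.2443] [-0.2   0.45  0.4   1.6  -0.19  1.12  0.25]
[242 101] [[90, 9, 29], [135, 16, 32], [120, 9, 28], [105, 11, 46], [128, 22, 46], [135, 12, 43], [120, 18, 28], [113, 23, 44], [130, 16, 49]]
celjar w2 uv [276. 210.] ell [278.3 203.5  92.8  98.3] box (232, 154, 94, 99) ctr@z [0.5211 0.3935] mid [0.5217 0.3935] bot/top y [0.3424 0.4408]
celjar w3 uv [258. 128.] ell [259.8 124.1 100.3 104. ] box (210, 73, 101, 104) ctr@z [0.521  0.3901] mid [0.5216 0.3901] bot/top y [0.3425 0.4327]
   tri ctr [0.5206 0.3897 0.0563] 0.0004
   tri bot [0.5232 0.3425 0.07  ] 0.0002
redjar w6 uv [296. 183.] ell [299.2 179.5 100.5 104. ] box (250, 127, 101, 105) ctr@z [0.6415 0.0721] mid [0.6427 0.0721] bot/top y [0.0226 0.1178]
redjar w7 uv [297.  95.] ell [300.2  93.  108.2 115.7] box (246, 35, 109, 116) ctr@z [0.6417 0.0703] mid [0.642  0.0703] bot/top y [0.0229 0.1138]
   tri ctr [0.642  0.0706 0.0777] 0.0001
   tri bot [0.6418 0.0232 0.0869] 0.0012
cellid w7 uv [317. 267.] ell [317.8 262.6 101.2 107.4] box (265, 212, 106, 87) ctr@z [ 0.6576 -0.0701] mid [ 0.6578 -0.0701] bot/top y [-0.1055 -0.0241]
cellid w8 uv [291. 182.] ell [292.7 178.7 114.9 116.5] box (235, 121, 116, 116) ctr@z [ 0.658 -0.071] mid [ 0.6583 -0.071 ] bot/top y [-0.1207 -0.0261]
   tri ctr [ 0.6581 -0.0716  0.1117] 0.0
   tri bot [ 0.6634 -0.1425  0.0556] 0.0025
w3 [321.83759744 255.3503089 ] none
blklid w4 uv [279. 173.] ell [263.5 152.1  34.4  51.1] box (239, 131, 41, 41) ctr@z [0.5707 0.2617] mid [0.5664 0.2617] bot/top y [0.2408 0.2834]
blklid w5 uv [243. 102.] ell [243.7 102.5  89.9  93.5] box (198, 57, 91, 93) ctr@z [0.588  0.2381] mid [0.5878 0.2381] bot/top y [0.1906 0.2806]
   tri ctr [ 0.5645  0.24   -0.1713] 0.0038
   tri bot [ 0.5388  0.1335 -0.5459] 0.01
```

View pics/w8.png

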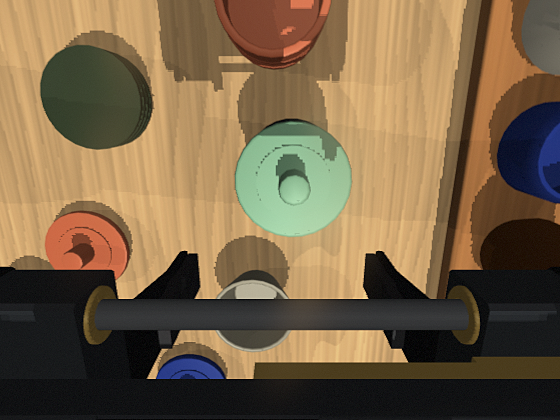

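w8 shows the celadon lid's disc centred at (293,178), the knob top at (294,188), the terracotta lid at (87,245) and its knob at about (75,258). I'll check the knob and the tool-axis displacement.

```bash
python3 - <<'E'
from m import *
c=dict(np.load("pics/w8.npz"))
print("cel knob",onplane(c,(294,188),.143),"red disc",onplane(c,(87,246),.02),"red knob",onplane(c,(72,258),.045))
D=((0,0,15),(180,60,110))
meas("blklid",D,0,(.587,.239,.02),["w4","w5"],50)
meas("redlid",((0,120,60),(12,255,255)),0,(.42,-.174,.02),["w8"],55)
E
```

```text
cel knob [ 0.65806559 -0.07226168  0.143     ] red disc [ 0.42412556 -0.1687664   0.02      ] red knob [ 0.42082083 -0.17246525  0.045     ]
blklid w4 uv [279. 173.] ell [277.2 172.9  78.8  85.8] box (238, 130, 73, 86) ctr@z [0.5851 0.2392] mid [0.5822 0.2392] bot/top y [0.1908 0.2844]
blklid w5 uv [243. 102.] ell [243.9 101.8  89.5  95.7] box (199, 55, 91, 95) ctr@z [0.5883 0.2387] mid [0.5889 0.2387] bot/top y [0.1906 0.2824]
   tri ctr [0.5862 0.2383 0.0119] 0.0014
   tri bot [0.5876 0.1897 0.0152] 0.0009
redlid w8 uv [ 84. 250.] ell [ 86.7 248.2  73.2  86.3] box (45, 211, 85, 68) ctr@z [ 0.4233 -0.1715] mid [ 0.4242 -0.1715] bot/top y [-0.2106 -0.1265]
```

```bash
python3 -m creep '0.52 0.2 0.2 0 0 0;0.52 0.2 0.3 0 0 0;0 0 0.7 0 0 0;0 0 0.7 0 0 0;0 0 0.7 0 0 0;0 0 0.7 0 0 0;0 0 0.5 0 0 0;0 0 0.32 0 0 0;0 0 0 0 0 0'
python3 -m creep '0 0 0 0 0 0;0 0 0 0 0 0;0 0 0 0 0 0;0 0 0 0 0 0;0 0 0 0 0 0;0 0 0 0 0 0' -1 20
```

```text
t: 6.92
tcp_pos: [0.6574, -0.0733, 0.141]
tool_rot: [[0.0, 1.0, -0.001], [1.0, -0.0, 0.0], [0.0, -0.001, -1.0]]
contact_force: [0.4, -0.2, -1.1]
width: 0.0874
grasp_force: 0.0
t: 7.68
tcp_pos: [0.6576, -0.0733, 0.1415]
tool_rot: [[-0.0, 1.0, -0.0], [1.0, 0.0, 0.0], [0.0, -0.0, -1.0]]
contact_force: [0.8, 0.1, -0.7]
width: 0.0347
grasp_force: 0.0
```

```bash
python3 -m creep '0 0 0 0 0 0;0 0 0 0 0 0;0 0 0 0 0 0'
python3 -m creep '0 0 -0.3 0 0 0;0 0 -0.6 0 0 0;0 0 -0.8 0 0 0;0 0 0 0 0 0'
```

```text
t: 8.05
tcp_pos: [0.6576, -0.0733, 0.1415]
tool_rot: [[0.0, 1.0, 0.0], [1.0, -0.0, 0.0], [0.0, 0.0, -1.0]]
contact_force: [-0.2, -0.2, -0.9]
width: 0.0233
grasp_force: 20.0
t: 8.55
tcp_pos: [0.6592, -0.0737, 0.187]
tool_rot: [[0.0, 1.0, 0.005], [1.0, -0.0, -0.0], [-0.0, 0.005, -1.0]]
contact_force: [0.5, 0.4, -2.4]
width: 0.0233
grasp_force: 20.0
```

```bash
python3 -m creep '0.5 -0.15 0 0 0 0;0.8 -0.24 0 0 0 0;1 -0.3 0 0 0 0;1 -0.3 0 0 0 0;1 -0.3 0 0 0 0;1 -0.3 0 0 0 0;1 -0.3 0 0 0 0;1 -0.3 0 0 0 0;1 -0.3 0 0 0 0;1 -0.3 0 0 0 0;1 -0.3 0 0 0 0;1 -0.3 0 0 0 0' >/dev/null
python3 -m creep '1 -0.3 0 0 0 0;1 -0.3 0 0 0 0;1 -0.3 0 0 0 0;1 -0.3 0 0 0 0;1 -0.3 0 0 0 0;0.8 -0.24 0 0 0 0;0.5 -0.15 0 0 0 0;0.3 -0.1 0 0 0 0;0.1 0 0 0 0 0;0 0 0 0 0 0;0 0 0 0 0 0'
python3 -c "
from h import *
shoot('w9')"
```

```text
t: 11.42
tcp_pos: [0.5235, 0.3757, 0.1841]
tool_rot: [[0.001, 1.0, 0.0], [1.0, -0.001, -0.0], [-0.0, 0.0, -1.0]]
contact_force: [-0.5, 0.0, -1.7]
width: 0.0233
grasp_force: 20.0
w9 11.42 [0.5235 0.3757 0.1841] [-0.9   0.48  0.3   1.69 -0.16  1.   -0.55]
```

View pics/w9.png

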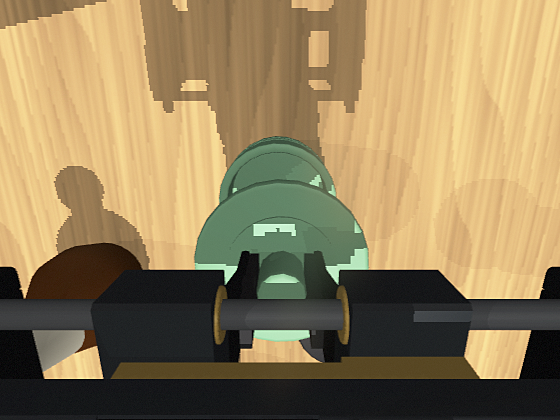

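w9 shows the held lid level, its disc spanning columns 194–369 and rows 180–342, and the celadon jar's mouth behind it with its far edge at row ~138.

```bash
python3 - <<'E'
from h import *
c=dict(np.load("pics/w9.npz"))
for uv in((281.5,180),(281.5,342),(194,261),(369,261)):print(uv,np.round(onplane(c,uv,.156),4))
for uv in((277,141),(219,190),(334,190)):print("jar",uv,np.round(onplane(c,uv,.07),4))
E
```

```text
(281.5, 180) [0.5244 0.4229 0.156 ]
(281.5, 342) [0.5243 0.3264 0.156 ]
(194, 261) [0.477  0.3784 0.156 ]
(369, 261) [0.5717 0.3782 0.156 ]
jar (277, 141) [0.5212 0.4345 0.07  ]
jar (219, 190) [0.4766 0.3976 0.07  ]
jar (334, 190) [0.5648 0.3975 0.07  ]
```

```bash
python3 -m creep '0.27 -0.07 0 0 0 0;0.26 -0.06 0.2 0 0 0;0 0 0.5 0 0 0;0 0 0.5 0 0 0;0 0 0.4 0 0 0;0 0 0.2 0 0 0;0 0 0 0 0 0;0 0 0 0 0 0'
python3 -c "
from h import *
shoot('w10')"
python3 -m creep '0 0 0.3 0 0 0;0 0 0.3 0 0 0;0 0 0.3 0 0 0;0 0 0.15 0 0 0;0 0 0.1 0 0 0;0 0 0 0 0 0'
```

```text
t: 12.48
tcp_pos: [0.5201, 0.3901, 0.1395]
tool_rot: [[0.0, 1.0, 0.001], [1.0, -0.0, 0.001], [0.001, 0.001, -1.0]]
contact_force: [-0.1, 1.0, -2.4]
width: 0.0234
grasp_force: 20.0
w10 12.48 [0.5201 0.3901 0.1395] [-0.91  0.54  0.28  1.71 -0.18  0.92 -0.55]
t: 13.28
tcp_pos: [0.5198, 0.3899, 0.1102]
tool_rot: [[-0.0, 1.0, -0.0], [1.0, 0.0, -0.0], [-0.0, -0.0, -1.0]]
contact_force: [0.0, 0.5, -1.9]
width: 0.0234
grasp_force: 20.0
```

```bash
python3 -m creep '0 0 0.06 0 0 0;0 0 0.06 0 0 0;0 0 0 0 0 0'; python3 -m creep '0 0 0.03 0 0 0;0 0 0 0 0 0'
```

```text
t: 13.65
tcp_pos: [0.5197, 0.3899, 0.1072]
tool_rot: [[-0.0, 1.0, -0.0], [1.0, 0.0, -0.0], [-0.0, -0.0, -1.0]]
contact_force: [-0.1, 0.8, -1.9]
width: 0.0235
grasp_force: 20.0
t: 13.9
tcp_pos: [0.5198, 0.3899, 0.1065]
tool_rot: [[-0.0, 1.0, -0.0], [1.0, 0.0, 0.0], [0.0, -0.0, -1.0]]
contact_force: [0.7, -0.1, -2.2]
width: 0.0232
grasp_force: 20.0
```

```bash
python3 -m creep '0 0 0.03 0 0 0;0 0 0 0 0 0'; python3 -m creep '0 0 0.03 0 0 0;0 0 0 0 0 0'
```

```text
t: 14.15
tcp_pos: [0.5199, 0.3899, 0.1064]
tool_rot: [[0.0, 1.0, 0.0], [1.0, -0.0, 0.0], [0.0, 0.0, -1.0]]
contact_force: [-1.7, -1.2, 4.4]
width: 0.0235
grasp_force: 20.0
t: 14.4
tcp_pos: [0.5199, 0.39, 0.1064]
tool_rot: [[0.0, 1.0, -0.0], [1.0, -0.0, 0.001], [0.001, -0.0, -1.0]]
contact_force: [-2.6, -2.1, 8.1]
width: 0.0231
grasp_force: 20.0
```

```bash
python3 -m creep '0 0 -0.05 0 0 0;0 0 0 0 0 0;0 0 0 0 0 0;0 0 0 0 0 0;0 0 0 0 0 0' 0.2
python3 -m creep '0 0 -0.4 0 0 0;0 0 -0.8 0 0 0;-0.6 0.2 -1 0 0 0;-1 0.45 -1 0 0 0;-1 0.45 -1 0 0 0;-1 0.45 -0.8 0 0 0;-1 0.45 -0.3 0 0 0;-1 0.45 0 0 0 0;-0.6 0.25 0 0 0 0;0 0 0 0 0 0;0 0 0 0 0 0'
python3 - <<'E'
from m import *
shoot('w11')
G=((40,40,60),(90,255,255));D=((0,0,15),(180,60,110))
meas("cel",G,0,(.521,.388,.08),["w11"],70)
meas("blk",D,0,(.588,.2375,.02),["w11"],55)
E
```

```text
t: 15.02
tcp_pos: [0.5198, 0.3899, 0.1062]
tool_rot: [[0.0, 1.0, -0.0], [1.0, -0.0, -0.0], [-0.0, -0.0, -1.0]]
contact_force: [0.0, 0.9, 0.1]
width: 0.0516
grasp_force: 0.0
t: 16.4
tcp_pos: [0.5867, 0.2365, 0.2389]
tool_rot: [[-0.002, 1.0, -0.0], [1.0, 0.002, 0.001], [0.001, -0.0, -1.0]]
contact_force: [0.1, 0.7, 0.6]
width: 0.0522
grasp_force: 0.0
w11 16.4 [0.5867 0.2365 0.2389] [-0.7   0.41  0.34  1.66 -0.15  1.09 -0.31]
cel w11 uv [197.  15.] ell [198.4  18.  116.9 128.2] box (136, 0, 125, 80) ctr@z [0.5223 0.3858] mid [0.5224 0.3858] bot/top y [0.3409 0.3982]
blk w11 uv [282. 187.] ell [279.6 186.1  79.6  85.2] box (240, 144, 76, 85) ctr@z [0.5857 0.2383] mid [0.5839 0.2383] bot/top y [0.1898 0.2831]
```

View pics/w11.png

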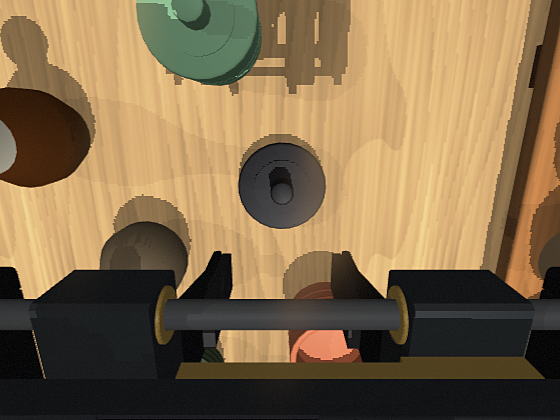

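w11 shows the celadon lid down on its jar (upper left, about (197,20)), and the charcoal lid's disc centred at (282,186) with its knob at (282,194). Now grasp the charcoal lid.

```bash
python3 -m creep '0.04 0.05 0.5 0 0 0;0 0 1 0 0 0;0 0 1 0 0 0;0 0 1 0 0 0;0 0 1 0 0 0;0 0 1 0 0 0;0 0 0.8 0 0 0;0 0 0.6 0 0 0;0 0 0.5 0 0 0;0 0 0.3 0 0 0;0 0 0 0 0 0;0 0 0 0 0 0'
python3 -m creep '0 0 0 0 0 0;0 0 0 0 0 0;0 0 0 0 0 0;0 0 0 0 0 0;0 0 0 0 0 0' -1 20
```

```text
t: 17.95
tcp_pos: [0.589, 0.2361, 0.0469]
tool_rot: [[0.0, 1.0, 0.001], [1.0, -0.0, 0.001], [0.001, 0.001, -1.0]]
contact_force: [0.9, -0.7, -0.2]
width: 0.0524
grasp_force: 0.0
t: 18.58
tcp_pos: [0.5883, 0.236, 0.0464]
tool_rot: [[-0.0, 1.0, -0.001], [1.0, 0.0, 0.0], [0.0, -0.001, -1.0]]
contact_force: [-1.3, -1.2, 2.1]
width: 0.0236
grasp_force: 20.0
```

```bash
python3 -m creep '0 0 -0.3 0 0 0;0 0 -0.7 0 0 0;0 0 -1 0 0 0;-0.2 0 -1 0 0 0;-0.6 0.1 -1 0 0 0;-1 0.17 -1 0 0 0;-1 0.17 -0.6 0 0 0;-1 0.17 0 0 0 0;-1 0.17 0 0 0 0;-1 0.17 0 0 0 0;-1 0.17 0 0 0 0;-1 0.17 0 0 0 0'
python3 -m creep '-1 0.17 0 0 0 0;-1 0.17 0 0 0 0;-1 0.17 0 0 0 0;-1 0.17 0 0 0 0;-1 0.17 0 0 0 0;-1 0.17 0 0 0 0;-1 0.17 0 0 0 0;-0.8 0.12 0 0 0 0;-0.4 0 0 0 0 0;0 0 0 0 0 0;0 0 0 0 0 0'
python3 - <<'E'
from m import *
shoot('w12')
from plant import cams
t=cams.camera("top");s=cams.camera("scene");np.savez("pics/top12.npz",**t);np.savez("pics/scene12.npz",**s)
E
```

```text
t: 20.08
tcp_pos: [0.6207, 0.0393, 0.1865]
tool_rot: [[0.001, 1.0, -0.0], [1.0, -0.001, -0.0], [-0.0, -0.0, -1.0]]
contact_force: [0.9, 0.4, -1.7]
width: 0.0237
grasp_force: 20.0
t: 21.45
tcp_pos: [0.6537, -0.1626, 0.1861]
tool_rot: [[-0.002, 1.0, -0.0], [1.0, 0.002, 0.001], [0.001, -0.0, -1.0]]
contact_force: [-0.3, -0.1, -1.3]
width: 0.0236
grasp_force: 20.0
w12 21.45 [ 0.6537 -0.1626  0.1861] [-0.09  0.54  0.39  1.62 -0.23  1.04  0.37]
```

View pics/w12.png

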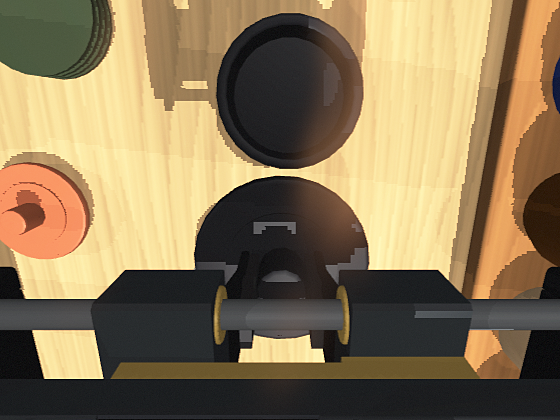

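w12 shows the open charcoal jar with its rim spanning columns 217–363 and rows 13–168, and the held charcoal lid spanning columns 194–369 and rows 176–338. The terracotta lid is at lower left, about (42,210).

```bash
python3 - <<'E'
from m import *
c=dict(np.load("pics/w12.npz"))
P=lambda z,*u:[np.round(onplane(c,x,z)[:2],4).tolist() for x in u]
print("jar L R T B",P(.105,(217,90),(363.5,90),(290,13),(290,168)))
print("lid",P(.159,(194,257),(369,257),(281.5,176),(281.5,338)))
meas("red",((0,120,60),(12,255,255)),0,(.42,-.174,.02),["w8","w12"],60)
print("red knob",P(.046,(24,214)))
K=((0,0,0),(180,90,75))
meas("jar",K,1,(.658,-.073,.105),["w12"],82)
t=dict(np.load("pics/top12.npz"));uv=project(t,np.array([.658,-.073,.105]));print(uv)
b=blob(t["color"],uv,(0,0,0),(180,255,70),r=22);e=cv2.fitEllipse(cv2.convexHull(b));print(e,onplane(t,e[0],.105))
E
```

```text
jar L R T B [[0.6148, -0.0702], [0.7046, -0.0701], [0.6592, -0.0283], [0.66, -0.1182]]
lid [[0.6075, -0.1573], [0.7014, -0.1572], [0.6544, -0.1133], [0.6545, -0.2084]]
red w8 uv [ 84. 250.] ell [ 86.7 248.2  73.2  86.3] box (45, 211, 85, 68) ctr@z [ 0.4233 -0.1715] mid [ 0.4242 -0.1715] bot/top y [-0.2106 -0.1265]
red w12 uv [ 32. 212.] ell [ 36.3 210.3  91.2 110.5] box (0, 162, 90, 97) ctr@z [ 0.424  -0.1726] mid [ 0.4321 -0.1726] bot/top y [-0.2221 -0.1272]
   tri ctr [ 0.4188 -0.1746  0.0129] 0.0001
   tri bot [ 0.4963 -0.1718  0.1103] 0.0084
red knob [[0.4321, -0.1683]]
jar w12 uv [287.  95.] ell [274.8  89.  110.1 158.6] box (217, 13, 109, 155) ctr@z [ 0.6502 -0.0696] mid [ 0.6482 -0.0696] bot/top y [-0.1179 -0.0283]
[299.23757013 151.89442671]
((297.8556823730469, 154.53585815429688), (31.538537979125977, 36.57570266723633), 19.561450958251953) [ 0.65037764 -0.06911936  0.105     ]
```

```bash
python3 -m creep '0.5 0.05 0 0 0 0;0.9 0.05 0 0 0 0;1 0.05 0 0 0 0;0.7 0.05 0 0 0 0;0.35 0 0 0 0 0;0.07 0 0.1 0 0 0;0 0 0.3 0 0 0;0 0 0.3 0 0 0;0 0 0.3 0 0 0;0 0 0.2 0 0 0;0 0 0 0 0 0;0 0 0 0 0 0'
```

```text
t: 23.1
tcp_pos: [0.6588, -0.0762, 0.1565]
tool_rot: [[0.0, 1.0, 0.001], [1.0, -0.0, 0.0], [0.0, 0.001, -1.0]]
contact_force: [1.2, 0.5, -1.5]
width: 0.0232
grasp_force: 20.0
```

```bash
python3 -m creep '0.06 0 0.15 0 0 0;0 0 0.15 0 0 0;0 0 0.12 0 0 0;0 0 0.06 0 0 0;0 0 0.05 0 0 0;0 0 0 0 0 0';  python3 -m creep '0 0 0.05 0 0 0;0 0 0.03 0 0 0;0 0 0 0 0 0'; python3 -m creep '0 0 0.03 0 0 0;0 0 0 0 0 0'
```

```text
t: 23.85
tcp_pos: [0.6586, -0.0746, 0.143]
tool_rot: [[0.0, 1.0, -0.0], [1.0, -0.0, 0.0], [0.0, -0.0, -1.0]]
contact_force: [0.2, -0.2, -2.0]
width: 0.0234
grasp_force: 20.0
t: 24.22
tcp_pos: [0.6587, -0.0746, 0.1414]
tool_rot: [[-0.0, 1.0, 0.0], [1.0, 0.0, 0.0], [0.0, 0.0, -1.0]]
contact_force: [-0.4, -0.4, 1.4]
width: 0.0235
grasp_force: 20.0
t: 24.48
tcp_pos: [0.6586, -0.0746, 0.1413]
tool_rot: [[-0.0, 1.0, 0.0], [1.0, 0.0, 0.0], [0.0, 0.0, -1.0]]
contact_force: [-1.7, 0.3, 6.0]
width: 0.0237
grasp_force: 20.0
```

```bash
python3 -m creep '0 0 -0.05 0 0 0;0 0 0 0 0 0;0 0 0 0 0 0;0 0 0 0 0 0;0 0 0 0 0 0' 0.2
python3 -m creep '0 0 -0.4 0 0 0;0 0 -0.8 0 0 0;-0.1 -0.5 -1 0 0 0;-0.4 -1 -0.9 0 0 0;-0.4 -1 0 0 0 0;-0.4 -1 0 0 0 0;-0.4 -1 0 0 0 0;-0.4 -1 0 0 0 0;-0.4 -1 0 0 0 0;-0.4 -1 0 0 0 0;-0.4 -0.9 0 0 0 0;-0.3 -0.8 0 0 0 0'
python3 -m creep '-0.2 -0.3 0 0 0 0;0 0 0 0 0 0;0 0 0 0 0 0'
python3 - <<'E'
from m import *
shoot('w13')
meas("red",((0,120,60),(12,255,255)),0,(.42,-.174,.02),["w8","w13"],60)
E
```

```text
t: 25.1
tcp_pos: [0.6586, -0.0746, 0.1414]
tool_rot: [[-0.0, 1.0, -0.0], [1.0, 0.0, 0.0], [0.0, -0.0, -1.0]]
contact_force: [0.3, -0.6, 0.5]
width: 0.0519
grasp_force: 0.0
t: 26.6
tcp_pos: [0.4281, -0.1654, 0.2203]
tool_rot: [[0.001, 1.0, 0.002], [1.0, -0.001, -0.0], [-0.0, 0.002, -1.0]]
contact_force: [-1.0, 0.1, 0.1]
width: 0.0521
grasp_force: 0.0
t: 26.98
tcp_pos: [0.4219, -0.1693, 0.2192]
tool_rot: [[-0.001, 1.0, 0.001], [1.0, 0.001, -0.0], [-0.0, 0.001, -1.0]]
contact_force: [-0.8, 1.3, 1.1]
width: 0.0519
grasp_force: 0.0
w13 26.98 [ 0.4219 -0.1693  0.2192] [-0.14  0.13  0.47  2.09 -0.08  0.94  0.38]
red w8 uv [ 84. 250.] ell [ 86.7 248.2  73.2  86.3] box (45, 211, 85, 68) ctr@z [ 0.4233 -0.1715] mid [ 0.4242 -0.1715] bot/top y [-0.2106 -0.1265]
red w13 uv [278. 196.] ell [279.1 195.6  89.5  91.7] box (234, 151, 91, 90) ctr@z [ 0.4206 -0.1732] mid [ 0.421  -0.1732] bot/top y [-0.2228 -0.1278]
   tri ctr [ 0.4205 -0.1739  0.0154] 0.0004
   tri bot [ 0.4216 -0.2432 -0.037 ] 0.0022
```

View pics/w13.png

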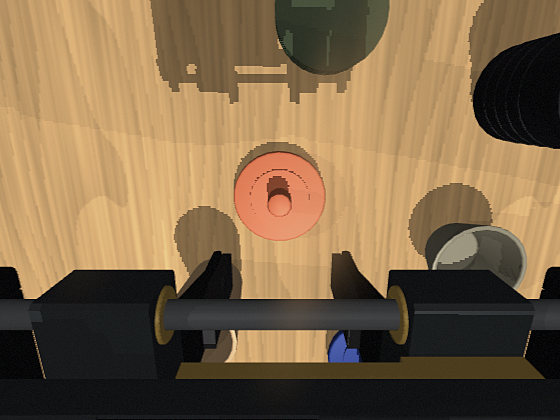

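w13 shows the terracotta lid's disc centred at (279,196), its knob at (279,204), clear of the tumbler and saucers. Grasp it.

```bash
python3 -m creep '-0.2 -0.05 0.5 0 0 0;0 0 0.9 0 0 0;0 0 1 0 0 0;0 0 1 0 0 0;0 0 1 0 0 0;0 0 0.9 0 0 0;0 0 0.7 0 0 0;0 0 0.5 0 0 0;0 0 0.25 0 0 0;0 0 0 0 0 0;0 0 0 0 0 0'
```

```text
t: 28.4
tcp_pos: [0.4202, -0.1747, 0.0507]
tool_rot: [[0.0, 1.0, 0.001], [1.0, -0.0, -0.0], [-0.0, 0.001, -1.0]]
contact_force: [-0.9, -0.2, -0.3]
width: 0.052
grasp_force: 0.0
```

```bash
python3 -m creep '0 0 0.1 0 0 0;0 0 0.07 0 0 0;0 0 0 0 0 0'
python3 -m creep '0 0 0 0 0 0;0 0 0 0 0 0;0 0 0 0 0 0;0 0 0 0 0 0;0 0 0 0 0 0' -1 20
python3 -m creep '0 0 -0.3 0 0 0;0 0 -0.7 0 0 0;0 0 -1 0 0 0;0 0 -1 0 0 0;0 0 -1 0 0 0;0 0 -1 0 0 0;0 0 -0.6 0 0 0;0 0 0 0 0 0'
```

```text
t: 28.78
tcp_pos: [0.4198, -0.1745, 0.046]
tool_rot: [[-0.0, 1.0, -0.0], [1.0, 0.0, 0.0], [0.0, -0.0, -1.0]]
contact_force: [0.1, -0.1, -0.3]
width: 0.0524
grasp_force: 0.0
t: 29.4
tcp_pos: [0.4199, -0.1746, 0.046]
tool_rot: [[-0.0, 1.0, 0.0], [1.0, 0.0, 0.0], [0.0, 0.0, -1.0]]
contact_force: [-0.1, 0.1, 0.3]
width: 0.0238
grasp_force: 20.0
t: 30.4
tcp_pos: [0.4203, -0.1747, 0.1868]
tool_rot: [[-0.0, 1.0, 0.002], [1.0, 0.0, -0.0], [-0.0, 0.002, -1.0]]
contact_force: [0.4, 0.2, -2.0]
width: 0.0235
grasp_force: 20.0
```

```bash
python3 -m creep '0.4 0.37 0 0 0 0;0.8 0.73 0 0 0 0;1 0.91 0 0 0 0;1 0.91 0 0 0 0;1 0.91 0 0 0 0;1 0.91 0 0 0 0;1 0.91 0 0 0 0;1 0.91 0 0 0 0;1 0.91 0 0 0 0;0.8 0.73 0 0 0 0;0.5 0.45 0 0 0 0;0.2 0.2 0 0 0 0'
python3 -m creep '0 0 0 0 0 0;0 0 0 0 0 0'
python3 -c "
from m import *
c=shoot('w14')
m=cv2.inRange(cv2.cvtColor(c['color'],cv2.COLOR_RGB2HSV),(0,110,50),(14,255,255))
for u in (150,200,281,):
    r=np.where(m[:,u])[0];print('col',u,r.min() if len(r) else None,r.max() if len(r) else None)
for v in range(60,270,15):
    r=np.where(m[v,120:450])[0]+120;print('row',v,r.min() if len(r) else None,r.max() if len(r) else None)
"
```

```text
t: 31.9
tcp_pos: [0.641, 0.0691, 0.1848]
tool_rot: [[-0.001, 1.0, -0.002], [1.0, 0.001, -0.0], [-0.0, -0.002, -1.0]]
contact_force: [0.0, 0.2, -1.4]
width: 0.023
grasp_force: 20.0
t: 32.15
tcp_pos: [0.6405, 0.0667, 0.186]
tool_rot: [[0.002, 1.0, -0.001], [1.0, -0.002, -0.0], [-0.0, -0.001, -1.0]]
contact_force: [-0.2, 0.2, -1.4]
width: 0.0231
grasp_force: 20.0
w14 32.15 [0.6405 0.0667 0.186 ] [-0.43  0.49  0.36  1.69 -0.2   1.    0.  ]
col 150 None None
col 200 232 269
col 281 147 342
row 60 None None
row 75 None None
row 90 None None
row 105 None None
row 120 None None
row 135 None None
row 150 266 298
row 165 245 320
row 180 234 330
row 195 227 338
row 210 214 348
row 225 204 358
row 240 198 364
row 255 194 368
```

```bash
python3 -m creep '0.11 0.04 0.2 0 0 0;0 0 0.4 0 0 0;0 0 0.5 0 0 0;0 0 0.4 0 0 0;0 0 0.3 0 0 0;0 0 0.2 0 0 0;0 0 0.2 0 0 0;0 0 0.1 0 0 0;0 0 0 0 0 0;0 0 0 0 0 0'
```

```text
t: 33.45
tcp_pos: [0.6423, 0.0707, 0.1288]
tool_rot: [[-0.0, 1.0, 0.001], [1.0, 0.0, 0.0], [0.0, 0.001, -1.0]]
contact_force: [-0.1, -0.4, -1.3]
width: 0.0233
grasp_force: 20.0
```

```bash
python3 -m creep '-0.05 0 0.1 0 0 0;0 0 0.07 0 0 0;0 0 0.05 0 0 0;0 0 0.03 0 0 0;0 0 0 0 0 0'; python3 -m creep '0 0 0.04 0 0 0;0 0 0.03 0 0 0;0 0 0 0 0 0'; python3 -m creep '0 0 0.03 0 0 0;0 0 0 0 0 0'
```

```text
t: 34.08
tcp_pos: [0.642, 0.0695, 0.1222]
tool_rot: [[-0.0, 1.0, -0.0], [1.0, 0.0, 0.0], [0.0, -0.0, -1.0]]
contact_force: [-0.8, 0.1, -0.7]
width: 0.0236
grasp_force: 20.0
t: 34.45
tcp_pos: [0.6422, 0.0694, 0.1211]
tool_rot: [[-0.0, 1.0, 0.0], [1.0, 0.0, 0.0], [0.0, 0.0, -1.0]]
contact_force: [-3.0, 0.8, 3.8]
width: 0.0236
grasp_force: 20.0
t: 34.7
tcp_pos: [0.6422, 0.0694, 0.121]
tool_rot: [[0.0, 1.0, 0.0], [1.0, -0.0, 0.001], [0.001, 0.0, -1.0]]
contact_force: [-3.4, 0.6, 7.4]
width: 0.0231
grasp_force: 20.0
```

```bash
python3 -m creep '0 0 -0.05 0 0 0;0 0 0 0 0 0;0 0 0 0 0 0;0 0 0 0 0 0;0 0 0 0 0 0' 0.2
python3 -m creep '0 0 -0.4 0 0 0;0 0 -0.8 0 0 0;0 0 -1 0 0 0;0 0 -1 0 0 0;0 0 -1 0 0 0;0 0 -0.9 0 0 0;0 0 0 0 0 0;0 0 0 0 0 0'
python3 -c "
from h import *
shoot('w15')"
python3 -m creep '-1 0 0 0 0 0;-1 0 0 0 0 0;-1 0 0 0 0 0;-1 0 0 0 0 0;-1 0 0 0 0 0;0 0 0 0 0 0;0 0 0 0 0 0'
python3 - <<'E'
from m import *
from plant import cams
shoot('w16')
R=((0,120,60),(12,255,255))
meas("red",R,0,(.642,.0684,.093),["w15","w16"],75)
meas("blk",((0,0,0),(180,90,110)),0,(.6595,-.073,.113),["w16"],75)
G=((40,45,60),(90,255,255))
# bystander drift: compare first and final views of top/scene
for n in("top","scene"):
    a=dict(np.load(f"pics/{n}0.npz"));b=cams.camera(n);np.savez(f"pics/{n}F.npz",**b)
    for nm,p in(("tumbler",(.347,-.275,.09)),("vase",(.341,.289,.05)),("bud",(.437,.15,.06)),("bowl",(.616,-.237,.05)),("spare",(.525,-.37,.02)),("sauc",(.463,-.01,.03)),("celjar",(.521,.388,.03)),("redjar",(.642,.0684,.03)),("blkjar",(.6595,-.073,.04))):
        u,v=project(a,np.array(p)).astype(int);r=16
        g=lambda c:cv2.cvtColor(c["color"],cv2.COLOR_RGB2GRAY)
        t=g(a)[v-r:v+r,u-r:u+r];s=g(b)[v-r-8:v+r+8,u-r-8:u+r+8]
        q=cv2.minMaxLoc(cv2.matchTemplate(s,t,cv2.TM_CCOEFF_NORMED));print(n,nm,round(q[1],3),q[3][0]-8,q[3][1]-8)
a=dict(np.load("pics/topF.npz"));b=dict(np.load("pics/sceneF.npz"))
for nm,col,z in(("cel",G,(.521,.388,.08)),("red",R,(.642,.068,.095)),("blk",((0,0,0),(180,255,60)),(.6595,-.073,.115))):
    L=[]
    for c in(a,b):
        uv=project(c,np.array(z));bl=blob(c["color"],uv,*col,r=28);e=cv2.fitEllipse(cv2.convexHull(bl));L.append(ray(c,e[0]));print(nm,np.round(uv,1),np.round(e[0]+e[1],1))
    print(tri(*L))
E
```

```text
t: 35.33
tcp_pos: [0.642, 0.0694, 0.1209]
tool_rot: [[-0.0, 1.0, -0.0], [1.0, 0.0, -0.0], [-0.0, -0.0, -1.0]]
contact_force: [-0.2, 0.6, 0.1]
width: 0.0517
grasp_force: 0.0
t: 36.33
tcp_pos: [0.6417, 0.0694, 0.2484]
tool_rot: [[-0.0, 1.0, -0.0], [1.0, 0.0, 0.0], [0.0, -0.0, -1.0]]
contact_force: [-0.8, 0.3, 0.1]
width: 0.0523
grasp_force: 0.0
w15 36.33 [0.6417 0.0694 0.2484] [-0.44  0.43  0.38  1.62 -0.17  1.12 -0.02]
t: 37.25
tcp_pos: [0.6419, -0.0541, 0.2478]
tool_rot: [[-0.001, 1.0, -0.001], [1.0, 0.001, 0.001], [0.001, -0.001, -1.0]]
contact_force: [0.8, 0.4, 0.2]
width: 0.0526
grasp_force: 0.0
w16 37.25 [ 0.6419 -0.0541  0.2478] [-0.27  0.43  0.41  1.63 -0.19  1.12  0.18]
red w15 uv [281. 204.] ell [281.6 199.5 103.8 108.5] box (230, 144, 105, 109) ctr@z [0.6426 0.0728] mid [0.6435 0.0728] bot/top y [0.0212 0.122 ]
red w16 uv [281.  55.] ell [281.8  52.4 119.6 130.6] box (222, 0, 120, 118) ctr@z [0.6428 0.0703] mid [0.643  0.0703] bot/top y [0.0205 0.1067]
   tri ctr [0.6427 0.0712 0.0867] 0.0001
   tri bot [0.6397 0.0207 0.0925] 0.0038
blk w16 uv [301. 231.] ell [299.1 223.6 10
[... 381 characters left out ...]
 spare 0.999 0 0
scene sauc 0.998 0 0
scene celjar 0.525 1 -1
scene redjar 0.495 1 0
scene blkjar 0.43 1 -1
cel [137.  198.9] [139.5 200.   33.5  40.1]
cel [412.1 289.2] [410.1 292.8  39.5  45.1]
(array([0.52001655, 0.38799953, 0.05691492]), np.float64(0.0006451991687780682))
red [249.6 157.5] [249.6 159.3  33.   36.6]
red [272.5 265.3] [273.2 271.3  40.7  45.8]
(array([0.64248179, 0.0693736 , 0.06377835]), np.float64(3.127242940795164e-05))Traceback (most recent call last):
  File "<stdin>", line 20, in <module>
cv2.error: OpenCV(4.12.0) /io/opencv/modules/imgproc/src/convhull.cpp:143: error: (-215:Assertion failed) total >= 0 && (depth == CV_32F || depth == CV_32S) in function 'convexHull'
```

All three lids made contact within 0.5 mm of the seated height I'd predicted, they're centred on the jars, and the bystanders show no shift. I'll hand in.

```bash
python3 -c "
from plant import order
print(order.job_done())"
```

```text
the job is handed in; nothing more can be done
None
```

The charcoal, terracotta and celadon lids are each seated on the jar of their own glaze. I handed the job in at about 37 s, and the final camera check showed no movement of the other pots or the blue spare lid.

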